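# Lower the spring tester's ram onto the contact strip

## Robot

A 6-joint arm with a two-finger parallel gripper is mounted at the origin on the work surface. World frame = base frame: x ahead of the robot, y to its left, z up, the work surface at z = 0. Lengths are in m, angles in rad, forces in N, time in s.
With the tool pointing down it reaches from about 0.275 to 0.725 m from the base axis. Payload 15.9 kg.
Tool frame: the origin (TCP) lies midway between the tips of the shut fingers; the grasp point (between the pads) lies 19 mm behind it; z points along the fingers, x is the direction in which the jaws open and shut, and the axes are right-handed (so a half turn about z gives the same grasp; the last joint's range is limited). The gripper opens to 85 mm and grips with 20 to 120 N. Pads are 22 mm wide; open, the fingers measure 114 mm over their backs; the gripper's body (76 mm by 85 mm) begins 54 mm behind the grasp point. The pads swing forward as they close: fully open they stand 13 mm farther back than shut.
Start: joints at [1.308, 0.213, -0.034, 1.323, 0, 1.571], TCP at [0.13, 0.483, 0.231] pointing down, gripper open.
Joint ranges: [-2.98, 2.98], [-0.74, 1.72], [-1.14, 1.35], [-2.1, 2.04], [-1.57, 1.44], [-3.14, 3.14]. Speed limits (rad/s): [1.89, 1.89, 2.39, 2.57, 3.14, 3.14].

## Interface

Orientations are given as [roll, pitch, yaw] about the fixed x, y, z axes, in that order (R = Rz(yaw) Ry(pitch) Rx(roll)).
In Python, from bench import bot gives the robot as it stands.
- The arm moves only by the shell command python3 -m crank 'ROWS'. ROWS is JSON, a list that holds one entry, the list of rows, each a list of 7 numbers: the shift along the tool's x, y, z normalised to -1 to 1, where 1 is 400 mm, then the turn, a rotation vector about the tool's x, y, z normalised to -1 to 1, where 1 is pi/2 rad, then the gripper command: -1 is fully open, 1 is shut, values between are in proportion. In form: [[[x, y, z, ax, ay, az, claw], ...]]. A call has 1 to 12 rows; each row shifts and turns the commanded pose from where the row before left it, along the tool's axes as they then stand; what a row does not reach is not made up. A row lasts 1/10 s, in which the tool goes at most 50 mm and 8.59 degrees, less where a joint would pass 70% of its speed; a pose out of reach is approached as far as the arm can. A call with a number of a shift or a turn outside -1 to 1 is refused whole. A call with a gripper value outside its range is refused whole. The fingers move at their own pace and stop on an object; the grip force is fixed at half the most. Time passes only in rows, so rows that do not move let the fingers close. It gives the time, the measured TCP pose, the force and the opening at its end, in the units of the state.
- bot.sense(): the state, without advancing time (a new reading comes with each control period).
- bot.read_camera(name): name is "scene" or "top"; returns the picture (420x560x3 uint8, red, green, blue); there is no depth.
- bot.camera_info(name): a dict with "fov_y" (degrees; the focal length in pixels is half the picture's height over the tangent of half this angle, whatever the lens; pixels are square), "cx", "cy" (the principal point, pixels), "cam_to_world" (4x4, takes a point from camera to world coordinates). Camera axes: x right, y down, z forward; pixel columns grow to the right and rows downward; lengths in m; the calibration is good to about 2 mm. A picture is of the moment at which its call begins. camera_info takes no time and is no camera call.
- bot.finish_job(): hands the job in, once; it reports no verdict.
The state is a dict: "clock": time; "joint_pos": joint angles; "qvel": joint speeds; "effort": joint torques, N m; "ee_pos": TCP position; "orientation": TCP orientation; "wrist_force": force on the tool from outside, world axes, zero at the start; "moment": the same for the moment, N m; "opening": finger opening in m.
Only numpy, scipy, OpenCV 4.12 (cv2) and the standard library are available. Lean on these libraries where they do the work, as an engineer would, in place of code of your own. Each camera call takes 0.05 s, during which the arm holds its last target.

## Task

Push the slide with the copper spring strip fully home under the raised ram of the bench tester, then crack the red release valve open just enough for the weighted ram to sink slowly onto the strip, never faster than about 2 cm a second. Shut the valve again so that the ram stops with the strip's red tip in the green band of the scale, and let go. Do not push the ram or the strip by hand, and leave the other things on the bench where they are.

Things in the scene. Friction and masses are not known exactly. Their poses are not given: they have to be found in the camera images.
- tester: Fixed bench tester: grey base plate 240 x 340 x 20 mm, steel column, blue ram head. Origin at bench level under it; x points from the robot's (valve) side to the scale side, y left, z up. In its frame (mm): ram axis x 50, y 40; valve axis x -100, y -60; slide runs along y at x 50; column x -30, y 55, 210 tall; head 150 to 206 up; plate x -140 to 100, y -190 to 150.
- valve_grip (a point): Centre of the valve's red T-bar, on the valve's upright axis, 81 mm above the bench: bar 50 mm long, 12 mm wide, 30 mm tall (66 to 96 mm up), to be pinched across its width from above. The point's x axis lies along the bar, z up. The block below it (52 mm square) ends 55 mm up.
- valve (a joint): Valve angle, rad: 0 = shut on its stop (bar along the tester's x), grows anticlockwise from above, stop at 1.4. Starts at 0 to 0.1. Up to an unknown angle of 0.35 to 0.8 (it varies with the ram's weight and friction) the ram holds; each 0.1 rad beyond adds about 6 mm/s; wide open it drops at over 30 mm/s. Below 0.25 it always holds. Stays where left; turning takes about 0.1 N m.
- ram: Upright steel rod (16 mm) with a round nose below and two dark round weights (72 mm diameter) on top. Origin at the lowest point of the nose. Starts 90 to 125 mm above the bench and can sink to 50 mm; it only moves straight down and cannot be pumped up again. Not to be touched.
- slide (a joint): Travel of the sample slide in m along the tester's +y axis (towards the ram): 0 = drawn out, 0.075 = fully home against its stop. Starts drawn out (0 to 0.035). Sliding friction 2 N.
- slide_handle (a point): Centre of the slide's upright black handle, 64 mm above the bench: 14 mm wide along the tester's x, 24 mm along the slide's y, 40 mm tall (44 to 84 mm up), standing on the slide's top. Fully home it is at y -90 mm in the tester's frame, 130 mm from the ram axis.
- strip: Copper spring strip, a cantilever 114 mm long, 16 mm wide, clamped on the slide and reaching along the tester's +y. Origin at its root, 75 mm above the bench. With the slide home the ram's nose meets it 60 mm from the root, about mid-span. Soft: about 0.4 N at the nose bends it into the green band. Not to be touched by the robot.
- strip_tip (a point): Centre of the red block (18 x 8 x 5 mm) at the free end of the strip, 110 mm from the root; 75 mm above the bench when the strip is straight. It goes down about 1.8 mm for each mm that the nose sinks after touching (touch at about 76 mm nose height).
- green_band (a point): Middle of the green band on the white scale plate beside the strip's tip, 51 mm above the bench (24 mm below the straight strip's tip). The band is 12 mm tall; the tip must stop with its centre within it. Axes as the tester's.
- multimeter: Yellow handheld meter 150 x 75 x 40 mm lying left of the tester, loose; origin under its centre. To be left alone.
- breadboard: Small white breadboard 55 x 82 x 10 mm with a few parts, loose, right of the tester; origin under its centre. To be left alone.
- jar: Small closed clear jar, 48 mm diameter, 55 mm tall, loose, right of the tester; origin under its centre. To be left alone.

How it is judged:
By the outcome, as a careful person would: the job done as asked, in the order asked, and still so for the second after the job is handed in, with the robot touching nothing.
It also fails if it takes over 72 s, if anything falls off the work surface, if the arm or the gripper's body presses on something with over 40 N, if the wrist force passes 120 N, or if a joint passes its speed limit or range.

## Working session

There is one attempt and no reset: what is moved stays moved. The work goes in short steps, Python scripts to look and compute and a shell command to move; the robot and the scene stay as the last step left them, time stands still between calls to the robot, and variables do not carry over. Pictures are saved under pics/ and viewed, and the job is handed in when it is done.

```bash
ls; mkdir -p pics; python3 - <<'E'
from bench import bot
import cv2
for n in("scene","top"):
    im=bot.read_camera(n); cv2.imwrite(f"pics/{n}0.png",cv2.cvtColor(im,cv2.COLOR_RGB2BGR)); i=bot.camera_info(n); print(n,i)
print(bot.sense())
E
```

```text
pics
scene {'fov_y': 57.34055215987855, 'cx': 277.14034682796853, 'cy': 210.6398714553606, 'cam_to_world': array([[-0.64217773,  0.4506674 , -0.62008601,  1.09820097],
       [ 0.76623038,  0.40095127, -0.50212457,  0.47106313],
       [ 0.0223331 , -0.79758195, -0.60279703,  0.60145773],
       [ 0.        ,  0.        ,  0.        ,  1.        ]])}
top {'fov_y': 57.19625457772114, 'cx': 275.0967052639247, 'cy': 205.67319098692343, 'cam_to_world': array([[-0.02782993, -0.99028413,  0.13624552,  0.45538209],
       [-0.99950111,  0.02960342,  0.01100774,  0.0522289 ],
       [-0.01493412, -0.1358712 , -0.99061395,  0.96781486],
       [ 0.        ,  0.        ,  0.        ,  1.        ]])}
{'clock': 0.1, 'joint_pos': array([ 1.30802402e+00,  2.13277061e-01, -3.49687216e-02,  1.32351520e+00,
       -1.69361045e-05,  1.57082425e+00]), 'qvel': array([-1.57669587e-03,  3.36409424e-05,  8.36259183e-04,  1.55153228e-03,
        1.36649604e-03, -3.73251991e-04]), 'effort': array([ 1.26714556e-03, -6.87257767e+01,  4.87802303e+01,  1.24598719e-02,
        1.49052448e-05, -1.37794279e-05]), 'ee_pos': array([0.1298057 , 0.48254243, 0.23089155]), 'orientation': array([3.14157569e+00, 9.64654696e-04, 1.30799610e+00]), 'wrist_force': array([ 0.07574025, -0.47984229, -0.75990025]), 'moment': array([ 0.02186296,  0.00898058, -0.00669354]), 'opening': 0.08537523715618067}
```

View pics/scene0.png

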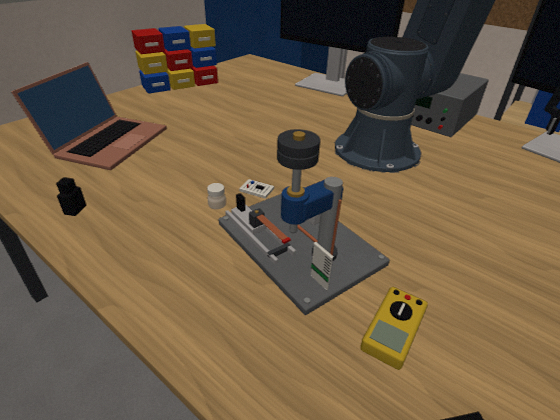

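View pics/top0.png

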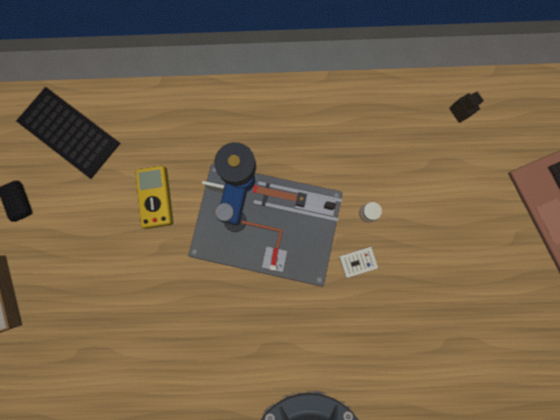

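The scene view shows the tester with its slide drawn out. In the top view the plate spans about (190-340,165-285), the red T-bar is at (275,258), the black handle at (330,206), the jar at (372,212) and the breadboard at (359,262). I'll zoom in for detail.

```bash
python3 - <<'E'
import cv2
im=cv2.imread("pics/top0.png")
cv2.imwrite("pics/topz.png",cv2.resize(im[135:295,180:390],None,fx=3.75,fy=3.75,interpolation=cv2.INTER_CUBIC))
im=cv2.imread("pics/scene0.png")
cv2.imwrite("pics/scz.png",cv2.resize(im[170:310,205:390],None,fx=4,fy=4,interpolation=cv2.INTER_CUBIC))
E
```

```text
(no output)
```

View pics/topz.png

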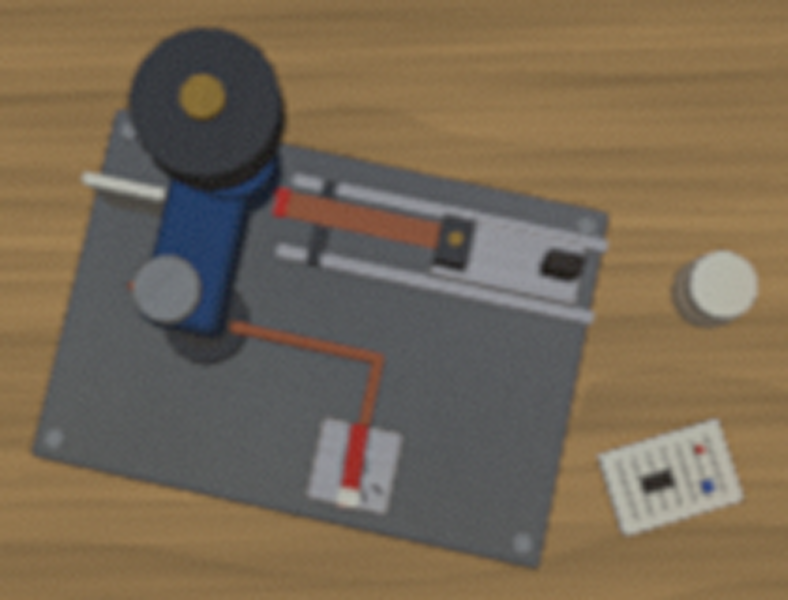

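View pics/scz.png

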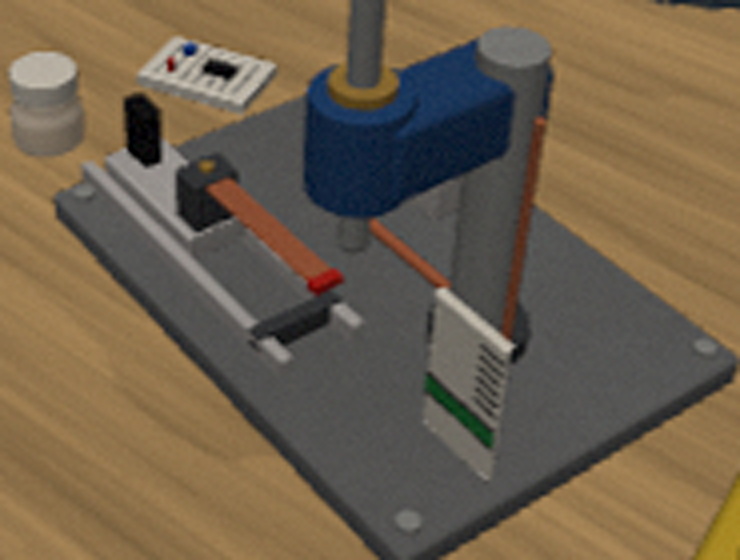

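```bash
cat > h.py <<'E'
import numpy as np
from bench import bot
def ray(n,u,v,z):
    i=bot.camera_info(n);f=210/np.tan(np.radians(i["fov_y"]/2));M=i["cam_to_world"]
    d=M[:3,:3]@np.array([(u-i["cx"])/f,(v-i["cy"])/f,1]);o=M[:3,3]
    return o+d*(z-o[2])/d[2]
def proj(n,p):
    i=bot.camera_info(n);f=210/np.tan(np.radians(i["fov_y"]/2));M=i["cam_to_world"]
    c=M[:3,:3].T@(np.asarray(p)-M[:3,3]);return np.array([i["cx"]+f*c[0]/c[2],i["cy"]+f*c[1]/c[2]])
E
python3 - <<'E'
from h import *
Z=lambda u,v,z:ray("top",180+(u+.5)/3.75-.5,135+(v+.5)/3.75-.5,z)
C=[Z(608,212,.02),Z(540,567,.02),Z(33,452,.02),Z(118,112,.02)]
L=np.array([[.1,-.19],[-.14,-.19],[-.14,.15],[.1,.15]])
C=np.array(C)[:,:2]
a=L-L.mean(0);b=C-C.mean(0)
th=np.arctan2((a[:,0]*b[:,1]-a[:,1]*b[:,0]).sum(),(a*b).sum());R=np.array([[np.cos(th),-np.sin(th)],[np.sin(th),np.cos(th)]])
t=C.mean(0)-R@L.mean(0)
print("th",th,"t",t,"res mm",1e3*((L@R.T+t)-C).round(4).tolist().__len__(),((L@R.T+t-C)*1e3).round(1))
tf=lambda p:R.T@(p[:2]-t)
h=Z(562,262,.084);print("handle",h,tf(h))
e1=Z(357,424,.096);e2=Z(349,503,.096);print("bar",e1,e2,tf(e1),tf(e2),"valve axis",R@[-.1,-.06]+t)
print("jar",Z(723,285,.055),tf(Z(723,285,.055)),"bb",Z(671,477,.01),tf(Z(671,477,.01)))
for y in(-.09,):print("handle home",R@[.05,y]+t)
np.savez("t.npz",R=R,t=t,th=th)
x0=[.05,.04]; p=R@x0+t
for n in("scene",):
  for z in(.09,.1,.11,.12):print(z,proj(n,[*p,z]))
  print("band",proj(n,[*(R@[.066,.09]+t),.051]))
E
```

```text
th -0.2415481059201999 t [0.56666871 0.10135173] res mm 4000.0 [[ 1.1 -2.8]
 [-2.  -0.9]
 [-3.2  2.1]
 [ 4.1  1.6]]
handle [ 0.57591668 -0.06377739  0.084     ] [ 0.04847938 -0.15812305]
bar [0.47985183 0.06516703 0.096     ] [0.43318578 0.07123192 0.096     ] [-0.07564088 -0.05590134] [-0.12240292 -0.06117533] valve axis [0.45521946 0.06701421]
jar [ 0.56210193 -0.16877561  0.055     ] [ 0.0601819  -0.26337763] bb [ 0.44199808 -0.13794533  0.01      ] [-0.06380998 -0.26217196]
handle home [0.5936886  0.00200423]
0.09 [291.97878218 238.98014166]
0.1 [292.20693246 235.21410195]
0.11 [292.43869263 231.38847433]
0.12 [292.67414905 227.50183329]
band [300.26581068 270.70068645]
```

```bash
cat >> h.py <<'E'
T=np.load("t.npz") if __import__("os").path.exists("t.npz") else None
def st():
    s=bot.sense();R,t=T["R"],T["t"];p=s["ee_pos"]
    q=R.T@(p[:2]-t);F=s["wrist_force"];f=R.T@F[:2]
    print("t %.2f tester mm x %.1f y %.1f z %.1f yawerr %.3f rp %.3f %.3f F %.1f %.1f %.1f M %.2f open %.4f"%(s["clock"],*(q*1e3),p[2]*1e3,s["orientation"][2]-(np.pi/2+float(T["th"])),s["orientation"][0],s["orientation"][1],*f,F[2],s["moment"][2],s["opening"]))
E
python3 -m crank '[[[0,0,0,0,0,-0.0137,1],[-0.058,0.0707,0,0,0,0,1],[-0.058,0.0707,0,0,0,0,1],[-0.058,0.0707,0,0,0,0,1],[-0.058,0.0707,0,0,0,0,1],[-0.058,0.0707,0,0,0,0,1],[-0.058,0.0707,0,0,0,0,1],[-0.058,0.0707,0,0,0,0,1],[-0.058,0.0707,0,0,0,0,1],[-0.058,0.0707,0,0,0,0,1],[-0.058,0.0707,0,0,0,0,1]]]'; python3 -c "from h import *;st()"
```

```text
clock: 1.2
ee_pos: [0.3497, 0.1886, 0.2314]
orientation: [3.141, -0.0, 1.331]
wrist_force: [0.0, 1.4, 0.4]
opening: -0.0002
t 1.20 tester mm x -231.6 y 32.8 z 231.4 yawerr 0.001 rp 3.141 -0.000 F -0.3 1.3 0.4 M 0.03 open -0.0002
```

```bash
python3 -m crank '[[[-0.058,0.07,0,0,0,0,1],[-0.058,0.07,0,0,0,0,1],[-0.058,0.07,0,0,0,0,1],[-0.058,0.07,0,0,0,0,1],[-0.058,0.07,0,0,0,0,1],[-0.058,0.07,0,0,0,0,1],[-0.058,0.07,0,0,0,0,1],[-0.058,0.07,0,0,0,0,1],[-0.058,0.07,0,0,0,0,1],[-0.058,0.07,0,0,0,0,1],[0,0,0.1,0,0,0,1],[0,0,0.1,0,0,0,1]]]'; python3 - <<'E'
from h import *
import cv2
st()
for n,(a,b,c,d) in(("scene",(130,310,190,390)),("top",(135,295,180,390))):
    im=bot.read_camera(n)[a:b,c:d,::-1]; cv2.imwrite(f"pics/{n}1.png",cv2.resize(im,None,fx=3,fy=3,interpolation=cv2.INTER_CUBIC))
E
```

```text
clock: 2.4
ee_pos: [0.5668, -0.1034, 0.1506]
orientation: [3.139, -0.0, 1.329]
wrist_force: [0.9, -0.0, -1.5]
opening: -0.0002
t 2.40 tester mm x 49.1 y -198.8 z 150.6 yawerr -0.000 rp 3.139 -0.000 F 0.8 0.2 -1.5 M -0.03 open -0.0002
```

View pics/scene1.png

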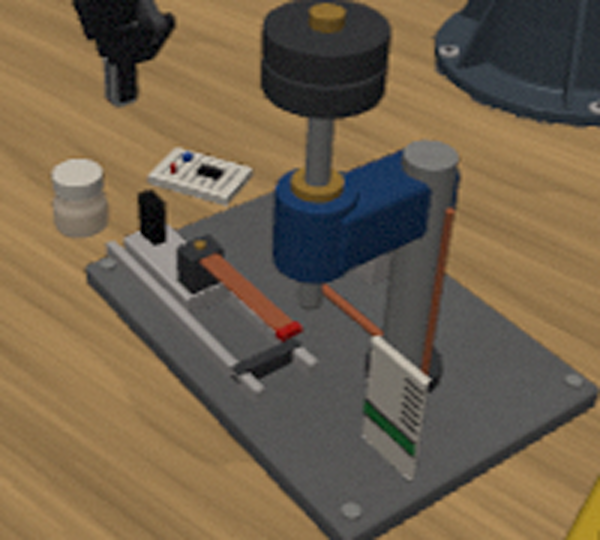

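View pics/top1.png

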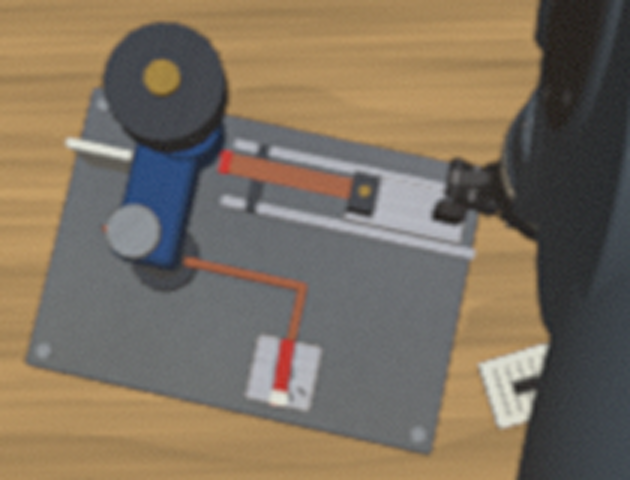

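The fingers are behind the handle, in line with it and clear of the jar, with the handle at about (447,210) in the top crop. Next I'll descend.

```bash
python3 -m crank '[[[0,0,0.06,0,0,0,1],[0,0,0.06,0,0,0,1],[0,0,0.06,0,0,0,1],[0,0,0.04,0,0,0,1],[0,0,0,0,0,0,1]]]'; python3 - <<'E'
from h import *
import cv2
st()
for n,(a,b,c,d) in(("scene",(100,310,190,390)),):
    im=bot.read_camera(n)[a:b,c:d,::-1]; cv2.imwrite(f"pics/{n}2.png",cv2.resize(im,None,fx=2.8,fy=2.8,interpolation=cv2.INTER_CUBIC))
E
```

```text
clock: 3.0
ee_pos: [0.565, -0.1019, 0.0632]
orientation: [-3.14, 0.0, 1.33]
wrist_force: [-0.7, 0.3, 0.9]
opening: 0.0003
t 3.00 tester mm x 47.0 y -197.8 z 63.2 yawerr 0.001 rp -3.140 0.000 F -0.8 0.1 0.9 M -0.01 open 0.0003
```

View pics/scene2.png

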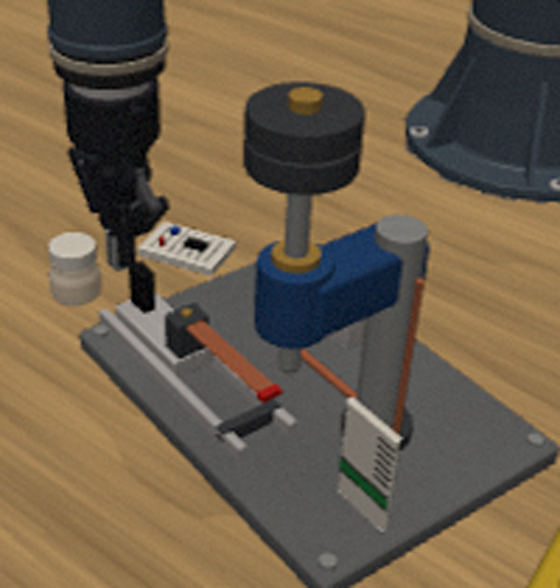

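The fingertips stand just behind the handle. I'll start the push.

```bash
python3 -m crank '[[[0.015,0.005,0,0,0,0,1],[0.015,0,0.005,0,0,0,1],[0.015,0,0,0,0,0,1],[0.015,0,0,0,0,0,1],[0.015,0,0,0,0,0,1],[0.015,0,0,0,0,0,1],[0.015,0,0,0,0,0,1],[0.015,0,0,0,0,0,1],[0.015,0,0,0,0,0,1],[0.015,0,0,0,0,0,1]]]'; python3 -c "from h import *;st()"
python3 -m crank '[[[0.012,0,0,0,0,0,1],[0.012,0,0,0,0,0,1],[0.008,0,0,0,0,0,1],[0,0,0,0,0,0,1]]]';python3 - <<'E'
from h import *
import cv2
st()
for n,(a,b,c,d) in(("scene",(100,310,190,390)),("top",(135,295,180,390))):
    im=bot.read_camera(n)[a:b,c:d,::-1]; cv2.imwrite(f"pics/{n}3.png",cv2.resize(im,None,fx=2.8,fy=2.8,interpolation=cv2.INTER_CUBIC))
E
```

```text
clock: 4.05
ee_pos: [0.5819, -0.044, 0.0613]
orientation: [-3.142, 0.0, 1.33]
wrist_force: [0.6, -3.1, 1.5]
opening: -0.0001
t 4.05 tester mm x 49.5 y -137.5 z 61.3 yawerr 0.000 rp -3.142 0.000 F 1.3 -2.8 1.5 M -0.03 open -0.0001
clock: 4.45
ee_pos: [0.5848, -0.0314, 0.0612]
orientation: [-3.141, -0.0, 1.33]
wrist_force: [-0.1, -0.2, 0.2]
opening: 0.0002
t 4.45 tester mm x 49.3 y -124.6 z 61.2 yawerr 0.001 rp -3.141 -0.000 F -0.1 -0.2 0.2 M 0.00 open 0.0002
```

View pics/scene3.png

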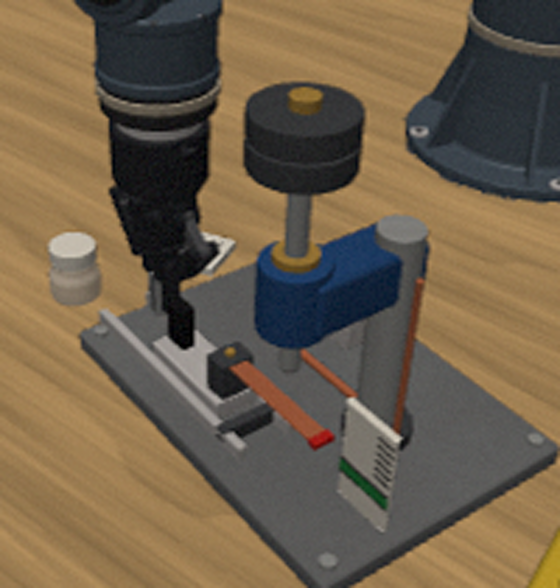

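View pics/top3.png

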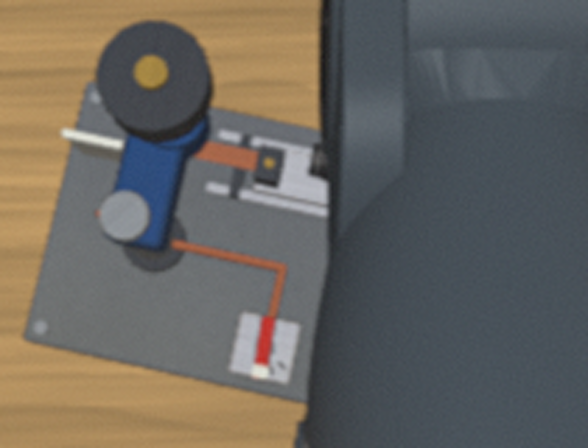

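The slide is following with 3 N, and about a centimetre of travel remains to the stop near (265,415). I'll push on slowly, watching the force.

```bash
python3 -m crank '[[[0.005,0,0,0,0,0,1],[0.005,0,0,0,0,0,1],[0.005,0,0,0,0,0,1],[0.005,0,0,0,0,0,1]]]'; python3 -c "from h import *;st()"
python3 -m crank '[[[0.004,0,0,0,0,0,1],[0.004,0,0,0,0,0,1]]]'; python3 -c "from h import *;st()"
```

```text
clock: 4.95
ee_pos: [0.5866, -0.0241, 0.0612]
orientation: [-3.141, 0.0, 1.329]
wrist_force: [-0.8, -2.2, -0.8]
opening: -0.0
t 4.95 tester mm x 49.4 y -117.1 z 61.2 yawerr 0.000 rp -3.141 0.000 F -0.2 -2.3 -0.8 M 0.02 open -0.0000
clock: 5.15
ee_pos: [0.5874, -0.0211, 0.0612]
orientation: [-3.141, 0.0, 1.329]
wrist_force: [-4.0, -10.1, -1.0]
opening: 0.0
t 5.15 tester mm x 49.4 y -113.9 z 61.2 yawerr 0.000 rp -3.141 0.000 F -1.5 -10.8 -1.0 M -0.00 open 0.0000
```

Force is rising at the stop. I'll give one small further push.

```bash
python3 -m crank '[[[0.002,0,0,0,0,0,1],[0,0,0,0,0,0,1]]]'; python3 - <<'E'
from h import *
import cv2
st()
for n,(a,b,c,d) in(("scene",(150,290,210,350)),):
    im=bot.read_camera(n)[a:b,c:d,::-1]; cv2.imwrite(f"pics/{n}4.png",cv2.resize(im,None,fx=4,fy=4,interpolation=cv2.INTER_CUBIC))
E
```

```text
clock: 5.35
ee_pos: [0.5874, -0.0211, 0.0612]
orientation: [-3.141, 0.002, 1.329]
wrist_force: [-3.8, -8.9, 0.5]
opening: -0.0001
t 5.35 tester mm x 49.4 y -113.9 z 61.2 yawerr -0.000 rp -3.141 0.002 F -1.5 -9.6 0.5 M -0.00 open -0.0001
```

View pics/scene4.png

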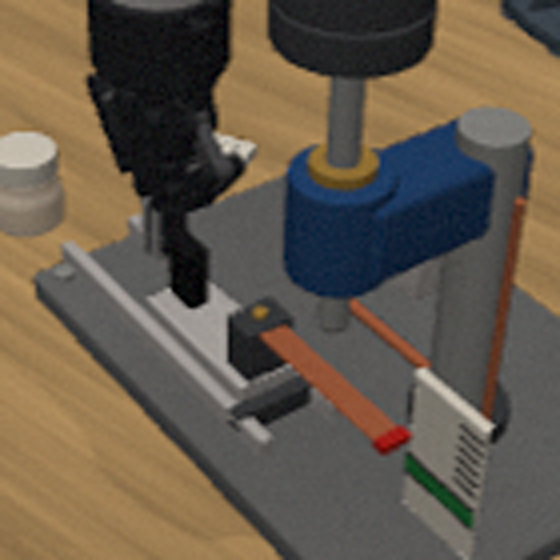

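The slide block sits against its stop at about (265,390), with a steady 10 N and no further travel, so it is home. I'll back off, rise, and move over the valve with the gripper open.

```bash
python3 -m crank '[[[-0.02,0,0,0,0,0,1],[-0.025,0,0,0,0,0,1],[0,0,-0.1,0,0,0,1],[0,0,-0.11,0,0,0,1],[0.0222,-0.0466,0,0,0,0,-1],[0.0222,-0.0466,0,0,0,0,-1],[0.0222,-0.0466,0,0,0,0,-1],[0.0222,-0.0466,0,0,0,0,-1],[0.0222,-0.0466,0,0,0,0,-1],[0.0222,-0.0466,0,0,0,0,-1],[0.0222,-0.0466,0,0,0,0,-1],[0.0222,-0.0466,0,0,0,0,-1]]]'; python3 - <<'E'
from h import *
import cv2
st()
for n,(a,b,c,d) in(("scene",(100,310,190,390)),("top",(135,295,180,390))):
    im=bot.read_camera(n)[a:b,c:d,::-1]; cv2.imwrite(f"pics/{n}5.png",cv2.resize(im,None,fx=2.8,fy=2.8,interpolation=cv2.INTER_CUBIC))
E
```

```text
clock: 6.6
ee_pos: [0.4551, 0.0669, 0.1455]
orientation: [3.141, -0.001, 1.329]
wrist_force: [0.3, -0.0, -0.2]
opening: 0.0855
t 6.60 tester mm x -100.1 y -60.2 z 145.5 yawerr -0.000 rp 3.141 -0.001 F 0.3 0.0 -0.2 M -0.01 open 0.0855
```

View pics/scene5.png

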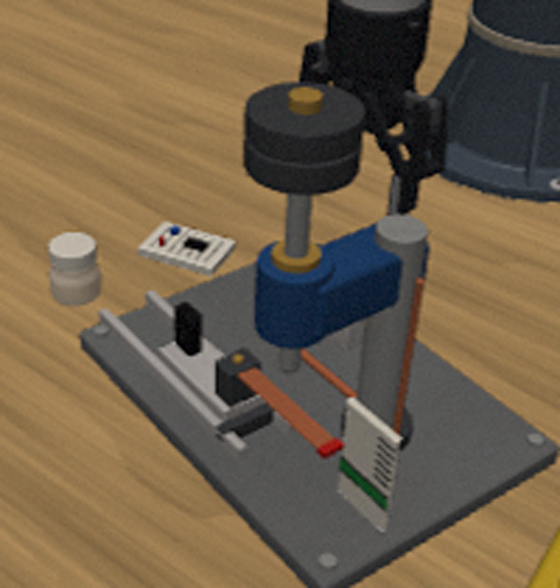

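View pics/top5.png

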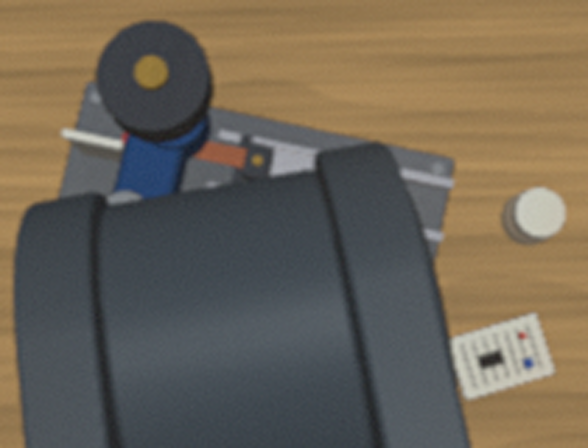

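The jar and breadboard have not moved. The slide is home, the nose is at about (289,370) in the crop (roughly 110 mm high), and the open jaws are over the valve. I'll check the slide numerically.

```bash
cat >> h.py <<'E'
import cv2
def redtip(im):
    h=cv2.cvtColor(im,cv2.COLOR_RGB2HSV)
    m=(((h[...,0]<5)|(h[...,0]>174))&(h[...,1]>190)&(h[...,2]>110)).astype(np.uint8)
    m[:225]=0;m[300:]=0;m[:,:280]=0;m[:,345:]=0
    n,l,s,c=cv2.connectedComponentsWithStats(m)
    if n<2:return None
    k=1+np.argmax(s[1:,4]);return c[k],s[k,4]
def weights(im):  # brass knob on top of weights, scene
    h=cv2.cvtColor(im,cv2.COLOR_RGB2HSV)
    m=((h[...,0]>12)&(h[...,0]<28)&(h[...,1]>140)).astype(np.uint8)
    m[:120]=0;m[185:]=0;m[:,:280]=0;m[:,318:]=0
    n,l,s,c=cv2.connectedComponentsWithStats(m)
    if n<2:return None
    k=1+np.argmax(s[1:,4]);return c[k],s[k]
def look(save=None):
    im=bot.read_camera("scene");r=redtip(im)
    R,t=T["R"],T["t"]
    # tip height: along vertical line at tester (50,90)
    P=np.array([*(R@[.05,.09]+t),0]);zs=np.linspace(.03,.09,121)
    v=np.array([proj("scene",P+[0,0,z])[1] for z in zs])
    if r is not None: print("tip px",r[0].round(2),r[1],"z~ %.1f mm"%(1e3*np.interp(r[0][1],v,zs)),"exp col",proj("scene",P+[0,0,.06])[0].round(1))
    w=weights(im);print("knob",None if w is None else (w[0].round(2),w[1]))
    if save:
        cv2.imwrite(f"pics/{save}.png",cv2.resize(im[100:310,190:390,::-1],None,fx=2.8,fy=2.8,interpolation=cv2.INTER_CUBIC))
    return im
E
python3 - <<'E'
from h import *
look()
p=ray("scene",190+188/2.8,100+308/2.8,.084);print(T["R"].T@(p[:2]-T["t"]))
E
```

```text
tip px [307.35 259.  ] 23 z~ 90.0 mm exp col 306.8
knob (array([298.51, 135.46]), array([293, 131,  12,  10,  94], dtype=int32))
[ 0.04939624 -0.08698714]
```

```bash
python3 -m crank '[[[0.002,0,0.05,0,0,-0.032,-1],[0,0,0.05,0,0,0,-1],[0,0,0.05,0,0,0,-1],[0,0,0.048,0,0,0,-1],[0,0,0,0,0,0,-1]]]'; python3 -c "from h import *;st();look('scene6')"
```

```text
clock: 7.25
ee_pos: [0.4549, 0.0667, 0.0643]
orientation: [-3.139, 0.001, 1.379]
wrist_force: [-0.1, 0.1, 0.7]
opening: 0.0854
t 7.25 tester mm x -100.2 y -60.4 z 64.3 yawerr 0.050 rp -3.139 0.001 F -0.1 0.1 0.7 M 0.02 open 0.0854
tip px [307.48 259.08] 25 z~ 90.0 mm exp col 306.8
knob (array([298.44, 135.46]), array([293, 131,  12,  10,  97], dtype=int32))
```

View pics/scene6.png

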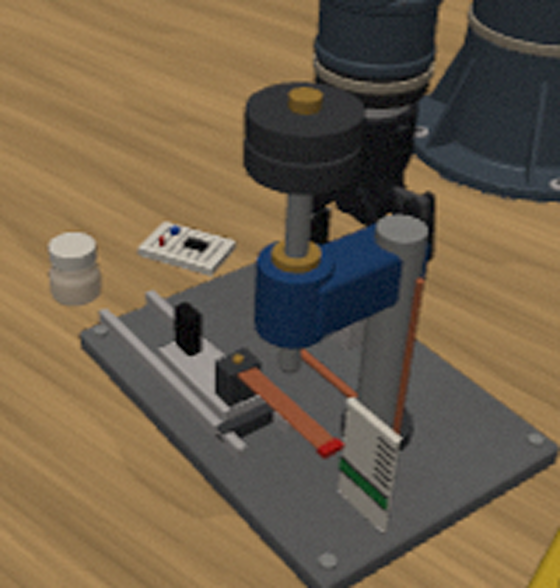

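The gripper is down around the valve. Now I'll close on the bar.

```bash
sed -i 's/np.interp(r\[0\]\[1\],v,zs)/np.interp(r[0][1],v[::-1],zs[::-1])/' h.py; python3 -m crank '[[[0,0,0,0,0,0,0.9],[0,0,0,0,0,0,0.9],[0,0,0,0,0,0,0.9],[0,0,0,0,0,0,0.9],[0,0,0,0,0,0,0.9],[0,0,0,0,0,0,0.9]]]'; python3 -c "from h import *;st();look()"
```

```text
clock: 7.9
ee_pos: [0.4562, 0.0687, 0.0667]
orientation: [3.141, -0.003, 1.381]
wrist_force: [-1.6, 10.7, 5.8]
opening: 0.011
t 7.90 tester mm x -99.4 y -58.1 z 66.7 yawerr 0.051 rp 3.141 -0.003 F -4.1 10.0 5.8 M 0.08 open 0.0110
tip px [307.5 259. ] 26 z~ 74.1 mm exp col 306.8
knob (array([298.61, 135.48]), array([293, 131,  12,  10,  96], dtype=int32))
```

Gripped. I'll relieve the side load and turn to about 0.35 rad.

```bash
python3 -m crank '[[[0.005,0.002,0,0,0,0,0.9],[0,0,0,0,0,-0.05,0.9],[0,0,0,0,0,-0.05,0.9],[0,0,0,0,0,-0.05,0.9],[0,0,0,0,0,-0.04,0.9],[0,0,0,0,0,0,0.9]]]'; python3 -c "from h import *;st();look()"
```

```text
clock: 8.55
ee_pos: [0.4564, 0.0689, 0.0666]
orientation: [-3.141, 0.001, 1.681]
wrist_force: [-8.9, -4.3, 15.7]
opening: 0.011
t 8.55 tester mm x -99.4 y -57.9 z 66.6 yawerr 0.351 rp -3.141 0.001 F -7.6 -6.3 15.7 M 0.16 open 0.0110
tip px [307.5 259. ] 26 z~ 74.1 mm exp col 306.8
knob (array([298.44, 135.46]), array([293, 131,  12,  10,  97], dtype=int32))
```

```bash
python3 -m crank '[[[0,0,-0.003,0,0,-0.05,0.9],[0,0,0,0,0,0,0.9],[0,0,0,0,0,0,0.9],[0,0,0,0,0,0,0.9],[0,0,0,0,0,0,0.9]]]'; python3 -c "from h import *;st();look()"
python3 -m crank '[[[0,0,0,0,0,-0.04,0.9],[0,0,0,0,0,0,0.9],[0,0,0,0,0,0,0.9],[0,0,0,0,0,0,0.9],[0,0,0,0,0,0,0.9]]]'; python3 -c "from h import *;st();look()"
```

```text
clock: 9.1
ee_pos: [0.4563, 0.069, 0.0668]
orientation: [-3.14, 0.001, 1.755]
wrist_force: [-0.3, -6.1, -11.7]
opening: 0.0111
t 9.10 tester mm x -99.5 y -57.9 z 66.8 yawerr 0.425 rp -3.140 0.001 F 1.1 -6.0 -11.7 M 0.10 open 0.0111
tip px [307.64 259.  ] 25 z~ 74.1 mm exp col 306.8
knob (array([298.53, 135.45]), array([293, 131,  12,  10,  94], dtype=int32))
clock: 9.65
ee_pos: [0.4562, 0.069, 0.0668]
orientation: [-3.14, 0.001, 1.818]
wrist_force: [-1.4, -5.0, -12.4]
opening: 0.0108
t 9.65 tester mm x -99.5 y -57.9 z 66.8 yawerr 0.488 rp -3.140 0.001 F -0.2 -5.2 -12.4 M 0.13 open 0.0108
tip px [307.5 259. ] 26 z~ 74.1 mm exp col 306.8
knob (array([298.52, 135.48]), array([293, 131,  12,  10,  93], dtype=int32))
```

```bash
python3 -m crank '[[[0,0,0,0,0,-0.04,0.9],[0,0,0,0,0,0,0.9],[0,0,0,0,0,0,0.9],[0,0,0,0,0,0,0.9],[0,0,0,0,0,0,0.9]]]'; python3 -c "from h import *;st();look()"
python3 -m crank '[[[0,0,0,0,0,-0.04,0.9],[0,0,0,0,0,0,0.9],[0,0,0,0,0,0,0.9],[0,0,0,0,0,0,0.9],[0,0,0,0,0,0,0.9]]]'; python3 -c "from h import *;st();look()"
```

```text
clock: 10.2
ee_pos: [0.4563, 0.069, 0.0668]
orientation: [-3.14, 0.0, 1.88]
wrist_force: [-0.3, -5.5, -12.3]
opening: 0.0109
t 10.20 tester mm x -99.4 y -57.9 z 66.8 yawerr 0.551 rp -3.140 0.000 F 1.1 -5.4 -12.3 M 0.09 open 0.0109
tip px [307.64 259.  ] 25 z~ 74.1 mm exp col 306.8
knob (array([298.55, 136.85]), array([293, 133,  12,   9,  93], dtype=int32))
clock: 10.75
ee_pos: [0.4563, 0.069, 0.0668]
orientation: [-3.14, 0.0, 1.943]
wrist_force: [-0.5, -5.3, -11.3]
opening: 0.011
t 10.75 tester mm x -99.4 y -57.9 z 66.8 yawerr 0.614 rp -3.140 0.000 F 0.8 -5.3 -11.3 M 0.14 open 0.0110
tip px [307.5 259. ] 26 z~ 74.1 mm exp col 306.8
knob (array([298.27, 139.74]), array([293, 135,  12,  10,  95], dtype=int32))
```

The ram is sinking at roughly 10 mm/s, so I'll hold this angle.

```bash
python3 -c "
from h import *
p=T['R']@[.05,.04]+T['t']
for z in(.26,.28,.30,.32,.34,.36):print(z,proj('scene',[*p,z]))"; python3 -m crank '[[[0,0,0,0,0,0,0.9],[0,0,0,0,0,0,0.9],[0,0,0,0,0,0,0.9],[0,0,0,0,0,0,0.9],[0,0,0,0,0,0,0.9]]]'; python3 -c "from h import *;st();look('scene7')"
```

```text
0.26 [296.41438626 165.76234258]
0.28 [297.02684931 155.65251415]
0.3 [297.66212229 145.1661657 ]
0.32 [298.32150366 134.28186405]
0.34 [299.00639232 122.97651775]
0.36 [299.71829753 111.22521361]
clock: 11.3
ee_pos: [0.4563, 0.069, 0.0668]
orientation: [-3.14, 0.0, 1.943]
wrist_force: [-0.7, -4.9, -12.7]
opening: 0.011
t 11.30 tester mm x -99.5 y -57.8 z 66.8 yawerr 0.614 rp -3.140 0.000 F 0.5 -4.9 -12.7 M 0.11 open 0.0110
tip px [307.35 259.15] 26 z~ 73.7 mm exp col 306.8
knob (array([298.16, 142.99]), array([293, 139,  12,   9,  92], dtype=int32))
```

View pics/scene7.png

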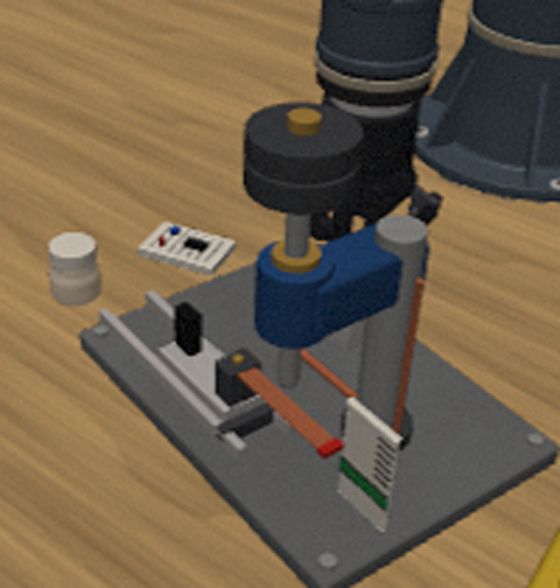

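The nose is now at about (289,386), roughly 93 mm high, and the rate is 11 mm/s. I'll continue.

```bash
python3 -m crank '[[[0,0,0,0,0,0,0.9],[0,0,0,0,0,0,0.9],[0,0,0,0,0,0,0.9],[0,0,0,0,0,0,0.9],[0,0,0,0,0,0,0.9],[0,0,0,0,0,0,0.9],[0,0,0,0,0,0,0.9],[0,0,0,0,0,0,0.9]]]'; python3 -c "from h import *;st();look()"
python3 -m crank '[[[0,0,0,0,0,0.02,0.9],[0,0,0,0,0,0,0.9],[0,0,0,0,0,0,0.9],[0,0,0,0,0,0,0.9]]]'; python3 -c "from h import *;st();look()"
```

```text
clock: 12.15
ee_pos: [0.4563, 0.069, 0.0668]
orientation: [-3.14, 0.0, 1.943]
wrist_force: [-0.8, -4.9, -13.2]
opening: 0.0111
t 12.15 tester mm x -99.4 y -57.8 z 66.8 yawerr 0.614 rp -3.140 0.000 F 0.4 -4.9 -13.2 M 0.11 open 0.0111
tip px [307.5 259. ] 26 z~ 74.1 mm exp col 306.8
knob (array([297.96, 147.91]), array([293, 144,  11,   9,  90], dtype=int32))
clock: 12.6
ee_pos: [0.4563, 0.069, 0.0668]
orientation: [-3.14, 0.0, 1.912]
wrist_force: [-1.6, -5.8, -12.4]
opening: 0.011
t 12.60 tester mm x -99.5 y -57.9 z 66.8 yawerr 0.582 rp -3.140 0.000 F -0.2 -6.0 -12.4 M -0.09 open 0.0110
tip px [307.37 259.07] 27 z~ 73.9 mm exp col 306.8
knob (array([297.7 , 150.06]), array([293, 146,  11,   9,  89], dtype=int32))
```

```bash
python3 -m crank '[[[0,0,0,0,0,0,0.9],[0,0,0,0,0,0,0.9],[0,0,0,0,0,0,0.9],[0,0,0,0,0,0,0.9],[0,0,0,0,0,0,0.9]]]'; python3 -c "from h import *;st();look('scene8')"
```

```text
clock: 13.15
ee_pos: [0.4563, 0.069, 0.0668]
orientation: [-3.14, 0.0, 1.912]
wrist_force: [-1.4, -5.4, -12.6]
opening: 0.011
t 13.15 tester mm x -99.4 y -57.8 z 66.8 yawerr 0.582 rp -3.140 0.000 F -0.1 -5.6 -12.6 M -0.16 open 0.0110
tip px [307.5 259. ] 26 z~ 74.1 mm exp col 306.8
knob (array([297.48, 152.73]), array([292, 148,  12,  10,  91], dtype=int32))
```

View pics/scene8.png

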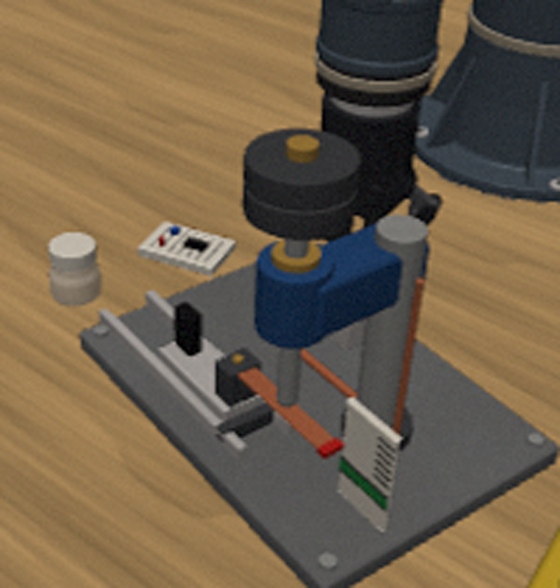

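The nose is nearly on the strip, with its end at about (287,405). I'll continue in short steps watching the tip.

```bash
python3 -m crank '[[[0,0,0,0,0,0,0.9],[0,0,0,0,0,0,0.9],[0,0,0,0,0,0,0.9],[0,0,0,0,0,0,0.9]]]' >/dev/null; python3 -c "from h import *;st();look()"
python3 -m crank '[[[0,0,0,0,0,0,0.9],[0,0,0,0,0,0,0.9],[0,0,0,0,0,0,0.9]]]'>/dev/null; python3 -c "from h import *;st();look('scene9')"
```

```text
t 13.60 tester mm x -99.4 y -57.9 z 66.8 yawerr 0.582 rp -3.140 0.000 F 0.7 -5.8 -12.5 M -0.09 open 0.0111
tip px [307.44 259.72] 25 z~ 72.1 mm exp col 306.8
knob (array([297.39, 154.71]), array([292, 150,  12,  10,  92], dtype=int32))
t 13.95 tester mm x -99.4 y -57.8 z 66.8 yawerr 0.582 rp -3.140 0.000 F 0.0 -5.5 -12.7 M -0.06 open 0.0111
tip px [306.87 261.53] 30 z~ 67.2 mm exp col 306.8
knob (array([297.32, 156.05]), array([292, 152,  12,   9,  91], dtype=int32))
```

View pics/scene9.png

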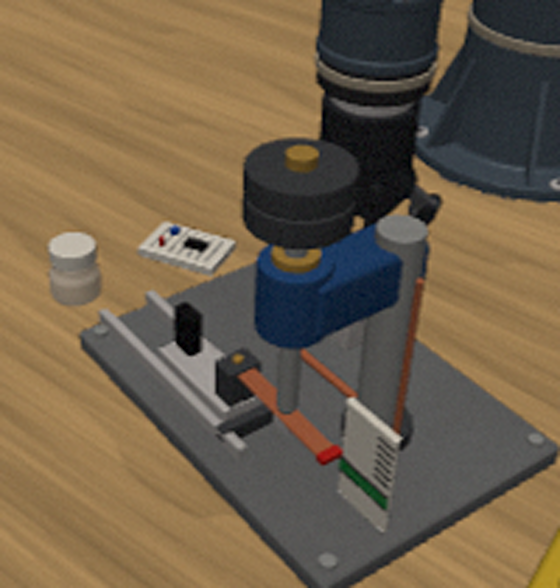

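```bash
python3 -m crank '[[[0,0,0,0,0,0.01,0.9],[0,0,0,0,0,0,0.9],[0,0,0,0,0,0,0.9],[0,0,0,0,0,0,0.9],[0,0,0,0,0,0,0.9]]]' >/dev/null; python3 -c "from h import *;st();look()"
```

```text
t 14.50 tester mm x -99.4 y -57.8 z 66.8 yawerr 0.567 rp -3.140 0.000 F -0.1 -5.3 -12.2 M -0.02 open 0.0109
tip px [306.75 264.14] 28 z~ 60.0 mm exp col 306.8
knob (array([297.26, 158.09]), array([292, 154,  12,   9,  92], dtype=int32))
```

```bash
python3 -m crank '[[[0,0,0,0,0,0.01,0.9],[0,0,0,0,0,0,0.9],[0,0,0,0,0,0,0.9],[0,0,0,0,0,0,0.9]]]' >/dev/null; python3 -c "from h import *;st();look('scene10')"
```

```text
t 14.95 tester mm x -99.5 y -57.9 z 66.8 yawerr 0.551 rp -3.140 0.000 F 0.7 -4.9 -12.3 M 0.00 open 0.0112
tip px [306.37 265.63] 27 z~ 55.8 mm exp col 306.8
knob (array([297.03, 159.42]), array([292, 155,  11,  10,  90], dtype=int32))
```

View pics/scene10.png

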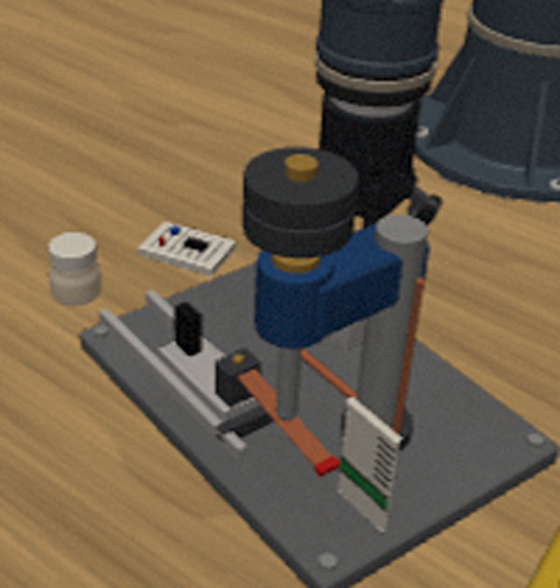

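The tip is at about 56 mm. After a short hold I'll shut the valve.

```bash
python3 -m crank '[[[0,0,0,0,0,0,0.9],[0,0,0,0,0,0,0.9],[0,0,0,0,0,0,0.9],[0,0,0,0,0,0.09,0.9],[0,0,0,0,0,0.09,0.9],[0,0,0,0,0,0.08,0.9],[0,0,0,0,0,0.06,0.9],[0,0,0,0,0,0,0.9]]]' >/dev/null; python3 -c "from h import *;st();look('scene11')"
```

```text
t 15.80 tester mm x -99.5 y -57.9 z 66.8 yawerr 0.045 rp -3.140 0.001 F 0.4 -5.7 -11.4 M -0.04 open 0.0113
tip px [306.   266.59] 32 z~ 53.1 mm exp col 306.8
knob (array([296.92, 160.42]), array([292, 156,  11,  10,  92], dtype=int32))
```

View pics/scene11.png

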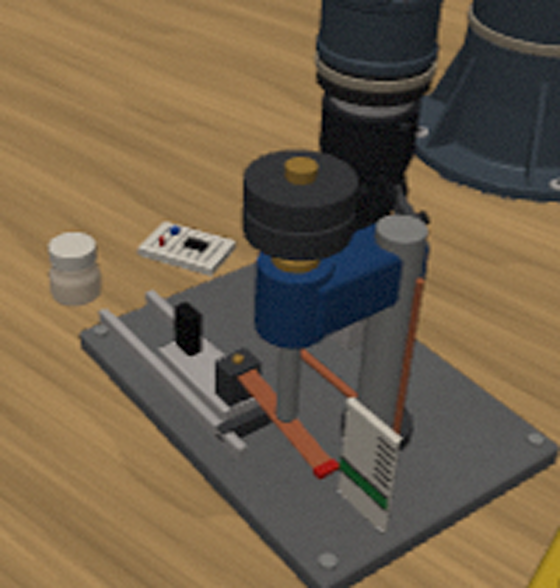

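The tip is at about 53.5 mm by its pixel, and the knob's sinkage gives 53.3 mm, against a band of 45-57. I'll cross-check with the band's own pixels before letting go.

```bash
python3 - <<'E'
from h import *
im=look()
h=cv2.cvtColor(im,cv2.COLOR_RGB2HSV)
m=((h[...,0]>50)&(h[...,0]<85)&(h[...,1]>100)&(h[...,2]>30)).astype(np.uint8)
m[:240]=0;m[300:]=0;m[:,:300]=0;m[:,345:]=0
R,t=T["R"],T["t"]
ys,xs=np.nonzero(m);print("green",xs.mean(),ys.mean(),len(xs),xs.min(),xs.max())
for u in range(xs.min(),xs.max()+1):
    v=ys[xs==u]; p=ray("scene",u,v.mean(),.051); print(u,v.min(),v.max(),(R.T@(p[:2]-t)*1e3).round(1))
# band top/mid/bottom pixel rows at the tip's position (50,90)
for y in(.087,.09,.093):
  print(y,[proj("scene",[*(R@[.05,y]+t),z]).round(2).tolist() for z in(.057,.051,.045,.075)])
cv2.imwrite("pics/tip.png",cv2.resize(im[245:295,285:345,::-1],None,fx=10,fy=10,interpolation=cv2.INTER_NEAREST))
E
```

```text
tip px [305.79 266.59] 29 z~ 53.2 mm exp col 306.8
knob (array([296.87, 160.41]), array([292, 156,  11,  10,  91], dtype=int32))
green 319.530303030303 272.59090909090907 66 312 327
312 264 267 [37.6 92.3]
313 265 268 [37.8 95.6]
314 266 269 [38.  98.9]
315 267 270 [ 38.1 102.1]
316 268 271 [ 38.3 105.4]
317 269 272 [ 38.5 108.6]
318 270 273 [ 38.6 111.8]
319 271 274 [ 38.8 114.9]
320 271 275 [ 38.1 117.1]
321 272 276 [ 38.2 120.2]
322 273 276 [ 37.5 122.4]
323 274 277 [ 37.7 125.5]
324 275 278 [ 37.8 128.6]
325 276 279 [ 38.  131.7]
326 277 280 [ 38.2 134.8]
327 278 281 [ 38.3 137.8]
0.087 [[305.75, 264.33], [305.55, 266.47], [305.35, 268.59], [306.37, 257.78]]
0.09 [[306.71, 265.21], [306.51, 267.35], [306.3, 269.48], [307.35, 258.66]]
0.093 [[307.68, 266.1], [307.47, 268.25], [307.26, 270.37], [308.33, 259.55]]
```

View pics/tip.png

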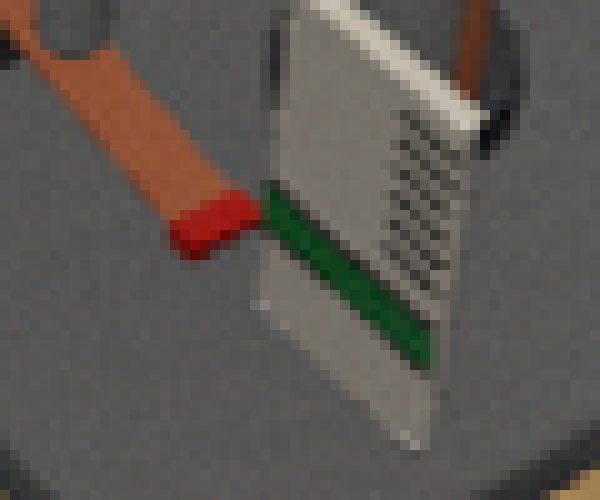

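The red tip's end at about (240,210) meets the near end of the green band at about (270,200). With strip foreshortening the tip comes out near 51-53 mm, well inside the band. The valve is back at about 0.05 rad, so I'll release and rise.

```bash
python3 -m crank '[[[0,0,0,0,0,0,-1],[0,0,0,0,0,0,-1],[0,0,0,0,0,0,-1],[0,0,0,0,0,0,-1],[0,0,0,0,0,0,-1],[0,0,-0.05,0,0,0,-1],[0,0,-0.08,0,0,0,-1],[0,0,-0.1,0,0,0,-1],[0,-0.1,-0.05,0,0,0,-1],[0,-0.1,0,0,0,0,-1],[0,-0.1,0,0,0,0,-1],[0,0,0,0,0,0,-1]]]'; python3 - <<'E'
from h import *
st();look('scene12')
im=bot.read_camera("top");cv2.imwrite("pics/top12.png",im[...,::-1])
E
```

```text
clock: 17.1
ee_pos: [0.3356, 0.0924, 0.1795]
orientation: [-3.141, -0.0, 1.381]
wrist_force: [0.7, -0.8, -1.0]
opening: 0.0856
t 17.10 tester mm x -222.2 y -63.9 z 179.5 yawerr 0.052 rp -3.141 -0.000 F 0.8 -0.6 -1.0 M 0.03 open 0.0856
tip px [305.89 266.33] 27 z~ 53.9 mm exp col 306.8
knob (array([296.96, 160.47]), array([292, 156,  11,  10,  90], dtype=int32))
```

View pics/scene12.png

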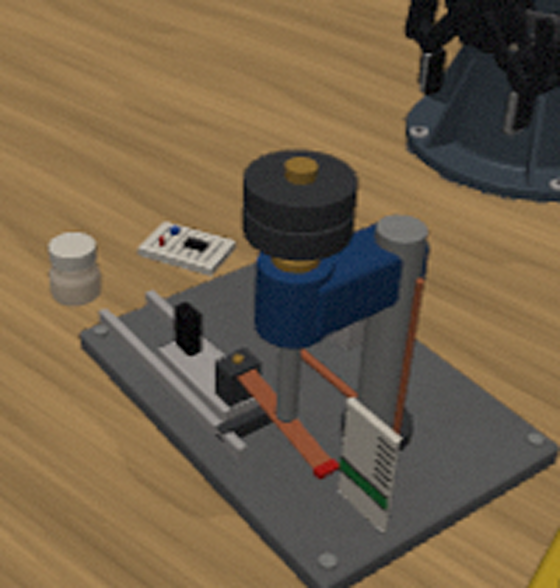

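View pics/top12.png

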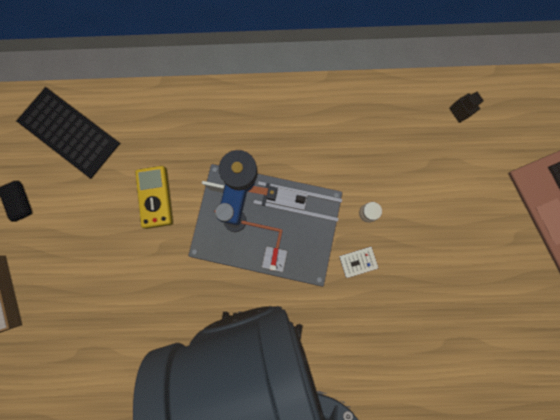

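The arm is clear, the ram is stationary (knob row 160.4 to 160.5), and the valve bar at (275,258) is shut. The jar at (372,212), breadboard and meter have not moved. Final slide check, then I'll hand it in.

```bash
python3 - <<'E'
from h import *
im=bot.read_camera("top");g=im[185:215,290:312].max(2)
ys,xs=np.nonzero(g<50);p=ray("top",290+xs.mean(),185+ys.mean(),.08);print(len(xs),T["R"].T@(p[:2]-T["t"]))
look();print(bot.finish_job())
E
```

```text
28 [ 0.04478793 -0.08948364]
tip px [305.89 266.33] 27 z~ 53.9 mm exp col 306.8
knob (array([296.87, 160.51]), array([292, 156,  11,  10,  91], dtype=int32))
the job is handed in; nothing more can be done
None
```

The slide is fully home, the ram has stopped with the strip's red tip in the green band, and the valve is shut. I've handed the job in, about 17 s into the 72 s allowed.

- **Slide:** I pushed the handle with the closed fingers until it stopped moving at a steady 10 N. The handle ended at y about -89.5 mm, against -90 mm for fully home. Its x read about 45 mm instead of 50 mm; I took that as image error because the slide only runs along y.
- **Ram:** I opened the valve in steps until the ram began to sink, at about 0.55 rad, going to 0.61 rad at the widest. It sank at no more than about 11 mm/s, and I eased it to about 5 mm/s before shutting.
- **Valve:** It was turned back to about 0.05 rad, below the 0.25 rad at which the ram always holds.
- **Tip height:** The last tip-pixel reading was 53.9 mm, about 1 mm higher after correcting for its reading when the strip was straight. The ram's sinkage gave 53.3 mm. Allowing for the bent strip pulling back slightly, I get 51 to 53 mm. These differ by about 4 mm, but all lie within the 45 to 57 mm band.
- **Let go:** The ram had not moved measurably between shutting the valve and handing in. The arm was clear of everything.
- **Other things:** The jar, breadboard and meter were where they started.

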